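# Push a stuck disc insert out of a microscope stage plate

### The job

A metal disc insert is stuck in the black microscope stage plate with the round access hole, which stands face down above its catch tray. Take the wide-flanged push-out pin from the rack and push the disc out from behind, down through the round hole, so that it drops into the tray; the pin may stay standing in the hole. Leave the disc in the other plate, the one with the square hole, where it is.

Things in the scene. Friction and masses are not known exactly. Their poses are not given: they have to be found in the camera images.
- push_pin_grip (a point): Bare-metal push-out pin (160 g) upright in a grey rack; of the 3 tools, 80 mm apart, the only one with a wide flange. From the top: grip dia. 28, 45 tall; flange dia. 58, 6 thick; shaft dia. 14, 50 long. Point: on the axis, 20 mm below the top, 31 above the flange's underside, 81 above the tip; z up the pin. Flange rests on the rack 60 mm above the table, shaft loose in a 20 mm hole: lift over 55 mm.
- round_plate_hole (a point): Centre of the mouth of the round access hole (dia. 36 mm) in the top of the fixed black plate, 120 x 120 x 24 mm, on four corner posts, top 84 mm above the table. z up, x and y along its sides. The hole is 10 mm deep and opens into a wider pocket, open below, that holds the disc. A grey catch tray, 130 mm square, lies under the plate. A similar plate has a square hole.
- stuck_insert_mid (a point): Centre of the stuck aluminium disc, dia. 60 mm, 13.5 thick, 130 g; z is its axis. It sits under the round hole, its upper face about 10 mm below the hole's mouth, held by sprung balls under its rim. A push of about 8 to 20 N frees it; after about 22 mm of travel it falls. With the pin's flange down on the plate the tip is 50 mm below the mouth, more than enough.
- other_insert_mid (a point): Centre of an identical disc in the similar black plate with the square access hole (33 x 33 mm); to be left in its pocket.
Things that resemble listed ones, but are neither listed nor needed, are in the scene too. What is shaped like the part that bears round_plate_hole but brown or orange is not meant.

How it is judged:
On the way:
1. the push-out pin's tip is in the round access hole while the disc is still in its pocket (z of push_pin_grip in the frame of round_plate_hole below 0.079 m and horizontal distance between push_pin_grip and round_plate_hole below 0.025 m and angle between push_pin_grip's own z axis and vertical below 0.25 rad and z of stuck_insert_mid in the frame of round_plate_hole above -0.025 m).
At the end, for the whole second after the job is handed in: The stuck disc is at rest in the catch tray: its centre at least 45 mm below the plate's upper face and within 60 mm sideways of the hole's axis. The other disc is within 8 mm of where it started. The pin may be anywhere, also standing in the hole (z of stuck_insert_mid in the frame of round_plate_hole below -0.045 m and horizontal distance between stuck_insert_mid and round_plate_hole below 0.06 m and linear speed of stuck_insert below 0.03 m/s and distance of other_insert_mid from where it was at the start of the episode below 0.008 m); the robot touches nothing.
It fails at once if the other disc is pushed out of its place (moved more than 8 mm) (distance of other_insert_mid from where it was at the start of the episode above 0.008 m).
It also fails if it takes over 38 s, if anything falls off the work surface, if the arm or the gripper's body presses on something with over 40 N, if the wrist force passes 120 N, or if a joint passes its speed limit or range.

### The arm

A 6-joint arm with a two-finger parallel gripper is mounted at the origin on the work surface. World frame = base frame: x ahead of the robot, y to its left, z up, the work surface at z = 0. Lengths are in m, angles in rad, forces in N, time in s.
With the tool pointing down it reaches from about 0.25 to 0.775 m from the base axis. Payload 4 kg.
Tool frame: the origin (TCP) lies midway between the tips of the shut fingers; the grasp point (between the pads) lies 19 mm behind it; z points along the fingers, x is the direction in which the jaws open and shut, and the axes are right-handed (so a half turn about z gives the same grasp; the last joint's range is limited). The gripper opens to 94 mm and grips with 3 to 60 N. Pads are 16 mm wide; open, the fingers measure 119 mm over their backs; the gripper's body (75 mm by 177 mm) begins 78 mm behind the grasp point.
Start: joints at [-1.409, 0.087, 1.371, -0, 1.684, -0.103], TCP at [0.144, -0.531, 0.206] pointing down, gripper open.
Joint ranges: [-3.1, 3.1], [-0.76, 2.03], [0.27, 2.55], [-1.08, 4.22], [0.17, 2.65], [-2.57, 2.57]. Speed limits (rad/s): [2.79, 2.79, 3.14, 3.14, 3.14, 3.14].

### API

Orientations are given as [roll, pitch, yaw] about the fixed x, y, z axes, in that order (R = Rz(yaw) Ry(pitch) Rx(roll)).
In Python, from bench import robot gives the robot as it stands.
- The arm moves only by the shell command python3 -m handwheel 'ROWS'. ROWS is a JSON object of lists of equal length, an entry for each row: "delta_pos": the shift along the tool's x, y, z in mm, a list of three; "rotation": the turn, a rotation vector about the tool's x, y, z in rad, a list of three; "claw": the closure, from -1 (fully open) to 1 (shut). In form: {"delta_pos": [[tx, ty, tz], ...], "rotation": [[wx, wy, wz], ...], "claw": [claw, ...]}. A call has exactly 8 rows; each row shifts and turns the commanded pose from where the row before left it, along the tool's axes as they then stand; what a row does not reach is not made up. A row lasts 1/8 s, in which the tool goes at most 62.5 mm and 10.7 degrees, less where a joint would pass 70% of its speed; a pose out of reach is approached as far as the arm can. A call with a gripper value outside its range is refused whole. The fingers move at their own pace and stop on an object; the grip force is fixed at half the most. Time passes only in rows, so rows that do not move let the fingers close, or fill a call up. It gives the time, the measured TCP pose, the force and the opening at its end, in the units of the state.
- robot.get_obs(): the state, without advancing time (a new reading comes with each control period).
- robot.snapshot(name): name is "scene" or "top" or "wrist"; returns a dict with "color" (384x512x3 uint8, red, green, blue), "intrinsics" (3x3 intrinsics, pixels), "eye" and "rotation" of the camera in the world. Camera axes: x right, y down, z forward; pixel columns grow to the right and rows downward; lengths in m; the calibration is good to about 2 mm. A picture is of the moment at which its call begins. There is no depth.
- robot.close_job(): hands the job in, once; it reports no verdict.
The state is a dict: "time": time; "joint_positions": joint angles; "qvel": joint speeds; "joint_torque": joint torques, N m; "tool_pos": TCP position; "ee_rot": TCP orientation; "wrist_force": force on the tool from outside, world axes, zero at the start; "wrist_torque": the same for the moment, N m; "width": finger opening in m.
Only numpy, scipy, OpenCV 4.12 (cv2) and the standard library are available. Lean on these libraries where they do the work, as an engineer would, in place of code of your own. Each camera call takes 0.05 s, during which the arm holds its last target.

## Working session

There is one attempt and no reset: what is moved stays moved. The work goes in short steps, Python scripts to look and compute and a shell command to move; the robot and the scene stay as the last step left them, time stands still between calls to the robot, and variables do not carry over. Pictures are saved under pics/ and viewed, and the job is handed in when it is done.

```bash
mkdir -p pics; ls
python3 - <<'E'
from bench import robot
import cv2,pickle
o=robot.get_obs();print(o)
d={}
for n in("scene","top","wrist"):
    s=robot.snapshot(n);d[n]=s;cv2.imwrite(f"pics/{n}0.png",s["color"][:,:,::-1]);print(n,s["intrinsics"],s["eye"],s["rotation"])
pickle.dump(d,open("s0.pkl","wb"))
E
```

```text
pics
{'time': 0.0, 'joint_positions': array([-1.40907566e+00,  8.79548308e-02,  1.37222479e+00, -1.57397755e-05,
        1.68360368e+00, -1.03118763e-01]), 'qvel': array([ 0.00012236,  0.00076823,  0.00038151,  0.00184356, -0.00189638,
        0.0016471 ]), 'joint_torque': array([-6.01548836e-04, -3.40187144e+01, -3.02424073e+01,  7.17785326e-02,
        3.28665320e-02, -1.51470349e-04]), 'tool_pos': array([ 0.1438572 , -0.53029041,  0.20431922]), 'ee_rot': array([-3.14138272e+00,  2.18062780e-03, -1.30595842e+00]), 'wrist_force': array([-0.50071126, -0.10005184,  0.08313848]), 'wrist_torque': array([0.02374652, 0.02296736, 0.0474889 ]), 'width': 0.09416265325402542}
scene [[432.17908363   0.         261.29500642]
 [  0.         432.17908363 194.88574383]
 [  0.           0.           1.        ]] [ 0.77227973 -0.49301312  0.99057694] [-2.50265366 -0.0109068   0.47131503]
top [[459.74587081   0.         259.33651502]
 [  0.         459.74587081 194.00318205]
 [  0.           0.           1.        ]] [0.20578312 0.07956714 1.57177208] [-2.9710011   0.00727829 -1.59708356]
wrist [[318.90618387   0.         259.2573411 ]
 [  0.         318.90618387 196.74524821]
 [  0.           0.           1.        ]] [ 0.21258343 -0.5133616   0.38331029] [ 2.89655678e+00  1.70910397e-03 -1.30731956e+00]
```

View pics/scene0.png

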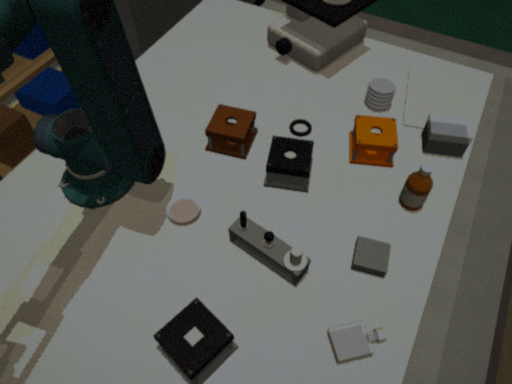

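View pics/top0.png

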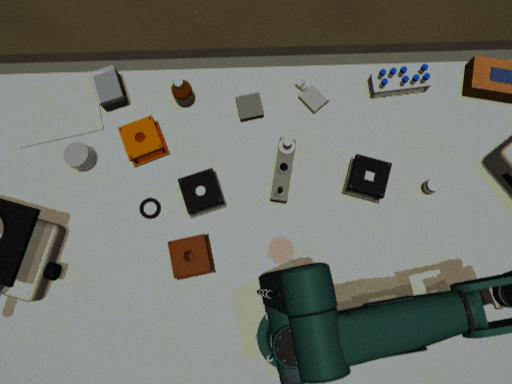

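View pics/wrist0.png

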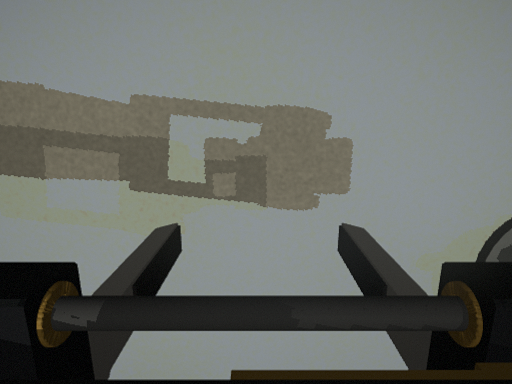

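Candidates (top view): pins (287,146) with a wide light flange, (283,168) and (280,190) narrow. Plates: black with a round hole (200,190), black with a square hole (370,176), brown (190,257), orange (140,138). I choose pin (287,146) and plate (200,190), and check both in close crops.

```bash
cat > h.py <<'E'
import numpy as np,cv2,pickle
from scipy.spatial.transform import Rotation as R
def ray(s,u,v):
    d=R.from_euler('xyz',s["rotation"]).as_matrix()@np.linalg.inv(s["intrinsics"])@[u,v,1];return np.array(s["eye"]),d/np.linalg.norm(d)
def onz(s,u,v,z):
    e,d=ray(s,u,v);return e+d*(z-e[2])/d[2]
def proj(s,p):
    c=R.from_euler('xyz',s["rotation"]).as_matrix().T@(np.array(p)-s["eye"]);q=s["intrinsics"]@c;return q[:2]/q[2]
E
python3 - <<'E'
from h import *
d=pickle.load(open("s0.pkl","rb"))
def crop(n,x0,y0,w,h,f=5):
    return cv2.resize(d[n]["color"][y0:y0+h,x0:x0+w,::-1],None,fx=f,fy=f,interpolation=cv2.INTER_CUBIC)
a=np.hstack([crop("top",250,125,75,85),crop("top",165,150,75,85)])
cv2.imwrite("pics/c1.png",a)
a=np.hstack([crop("scene",225,200,95,90,4),crop("scene",255,125,95,90,4)])
cv2.imwrite("pics/c2.png",a)
s=d["top"]
print(proj(s,[0,0,0]),onz(s,287,146,.111),onz(s,200,190,.084),onz(s,370,176,.084))
for n,box,z in(("top",(165,150,75,85),.084),("scene",(255,125,75,70),.084)):
    x0,y0,w,h=box;g=cv2.cvtColor(d[n]["color"],cv2.COLOR_RGB2GRAY)[y0:y0+h,x0:x0+w]
    for t in(70,90):
        _,m=cv2.threshold(g,t,255,0)
        k,l,st,c=cv2.connectedComponentsWithStats(m)
        for i in range(1,k):
            if 20<st[i,4]<400:
                u=c[i]+[x0,y0];print(n,t,st[i],u,onz(d[n],*u,z))
E
```

```text
[288.61041474 335.95533648] [ 0.61492551 -0.01137466  0.111     ] [0.48102495 0.2785652  0.084     ] [ 0.51248976 -0.28301484  0.084     ]
top 70 [30 35 11 11 87] [200.08045977 190.34482759] [0.47986389 0.27830524 0.084     ]
top 90 [31 36 10 10 80] [200.125  190.3375] [0.47988436 0.27815845 0.084     ]
scene 70 [38  0 15  7 91] [300.13186813 127.9010989 ] [0.46512946 0.38444541 0.084     ]
scene 70 [29 26 12  8 64] [289.921875 154.4375  ] [0.48235893 0.27491579 0.084     ]
scene 90 [39  0 14  7 85] [300.4        127.83529412] [0.46572173 0.38506486 0.084     ]
scene 90 [30 26 11  7 56] [290.05357143 154.39285714] [0.48261711 0.27524013 0.084     ]
```

View pics/c1.png

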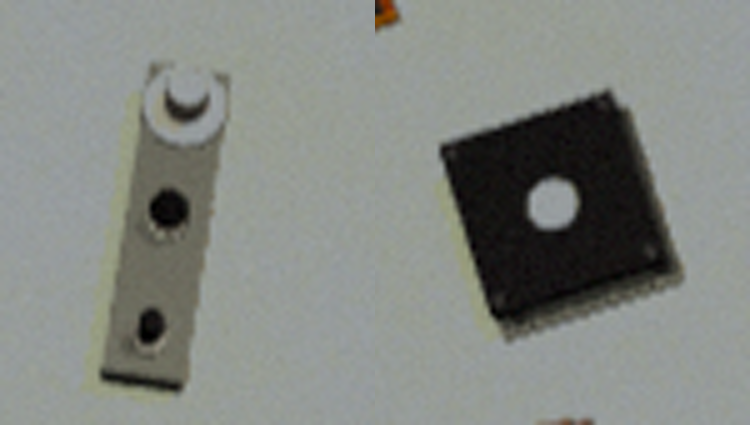

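View pics/c2.png

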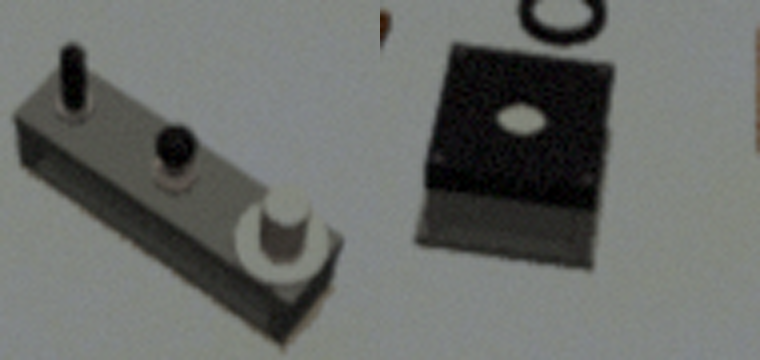

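Run:
```python
from h import *
d=pickle.load(open("s0.pkl","rb"))
for u in((200.1,190.34),):print(onz(d["top"],*u,.079))
print(onz(d["scene"],290,154.4,.079))
for n,box in(("top",(270,130,35,30)),("scene",(278,238,35,45))):
    x0,y0,w,h=box;im=d[n]["color"][y0:y0+h,x0:x0+w];g=cv2.cvtColor(im,cv2.COLOR_RGB2GRAY)
    big=cv2.resize(im[:,:,::-1],None,fx=12,fy=12,interpolation=cv2.INTER_CUBIC);cv2.imwrite(f"pics/p_{n}.png",big)
s=d["top"];ax=onz(s,283,168,.06)
# flange-circle projections for the top guess
def circ(s,p,r): return np.array([proj(s,p+np.array([r*np.cos(a),r*np.sin(a),0])) for a in np.linspace(0,6.28,60)])
for n in("top","scene"):
    print(n)
for (u,v) in((286.8,145.4),):
    p=onz(s,u,v,.066);print(p)
    for n in("top","scene"):
        c=circ(d[n],p,.029);print(n,c.min(0),c.max(0),c.mean(0),proj(d[n],p+[0,0,.045]))
```

```text
[0.48079943 0.27890851 0.079     ]
[0.48089647 0.27938249 0.079     ]
top
scene
[ 0.62964509 -0.01357655  0.066     ]
top [278.2365697  137.13646501] [295.37540483 153.71570148] [286.79588667 145.27930614] [287.50622416 141.64992772]
scene [282.78919468 249.75619334] [306.97959762 271.35787298] [295.05761672 260.54666999] [296.29986693 251.14707241]
```

View pics/p_top.png

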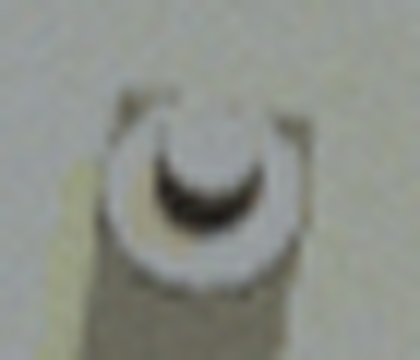

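View pics/p_scene.png

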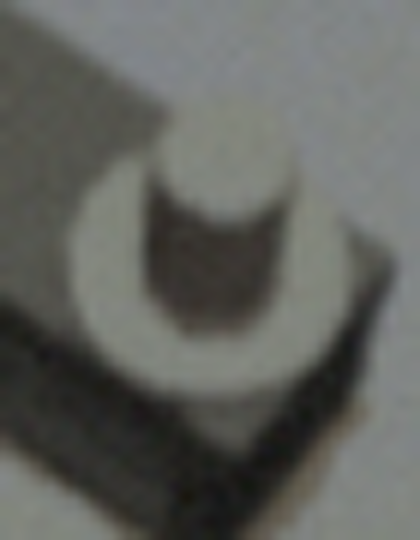

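Crops confirm: wide-flange pin at top px (286.7,145.4), round hole at (200.1,190.3), and the two views agree. Hole ≈ (0.481, 0.279), pin ≈ (0.6305, -0.013). The current yaw already puts the jaws across the rack.

```bash
python3 -m handwheel '{"delta_pos": [[-28,-45,0],[-28,-45,0],[-28,-45,0],[-28,-45,0],[-28,-45,0],[-28,-45,0],[-28,-45,0],[-28,-45,0]], "rotation": [[0,0,0],[0,0,0],[0,0,0],[0,0,0],[0,0,0],[0,0,0],[0,0,0],[0,0,0]], "claw": [-1,-1,-1,-1,-1,-1,-1,-1]}'
cat >> h.py <<'E'
def togo(o,x,y,z):
    M=R.from_euler('xyz',o["ee_rot"]).as_matrix()
    return np.round((M.T@(np.array([x,y,z])-o["tool_pos"]))*1000,1)
E
python3 - <<'E'
from bench import robot
from h import *
o=robot.get_obs();print(o["time"],o["tool_pos"],o["ee_rot"],togo(o,.6305,-.013,.2),o["joint_positions"])
s=robot.snapshot("wrist");cv2.imwrite("pics/w1.png",s["color"][:,:,::-1]);pickle.dump(s,open("w1.pkl","wb"))
print(proj(s,[.6305,-.013,.111]),proj(s,[.6305,-.013,.066]))
E
```

```text
time: 1.15
tool_pos: [0.4336, -0.2189, 0.2053]
ee_rot: [3.141, -0.0, -1.306]
wrist_force: [0.4, -0.3, 0.3]
width: 0.094
1.15 [ 0.43358606 -0.21891012  0.20525464] [ 3.14142071e+00 -7.62219425e-05 -1.30600056e+00] [-147.2 -243.9    5.2] [-5.84210483e-01 -5.66498794e-02  1.51698526e+00 -1.80527634e-04
  1.68131367e+00  7.21770174e-01]
[  46.37080123 -138.1661711 ] [ 81.22082263 -96.39380522]
```

View pics/w1.png

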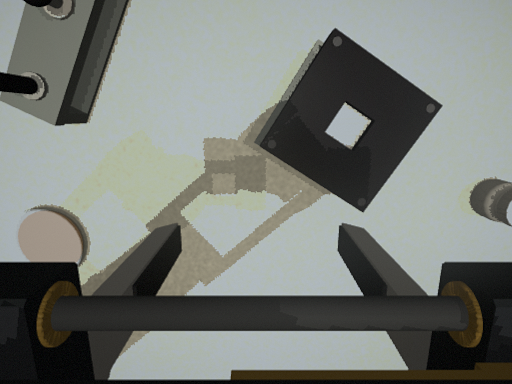

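Picture: the square-hole plate is at (348,125), to be left alone; the rack end is upper left. Next I stop about 65 mm short of the pin and look.

```bash
python3 -m handwheel '{"delta_pos": [[-25,-30,0],[-25,-30,0],[-25,-30,0],[-25,-30,0],[-25,-30,0],[-22,-26,0],[0,0,0],[0,0,0]], "rotation": [[0,0,0],[0,0,0],[0,0,0],[0,0,0],[0,0,0],[0,0,0],[0,0,0],[0,0,0]], "claw": [-1,-1,-1,-1,-1,-1,-1,-1]}'
python3 - <<'E'
from bench import robot
from h import *
o=robot.get_obs();print(o["time"],o["tool_pos"],o["ee_rot"],togo(o,.6305,-.013,.2))
s=robot.snapshot("wrist");cv2.imwrite("pics/w2.png",s["color"][:,:,::-1]);pickle.dump(s,open("w2.pkl","wb"))
p=np.array([.6305,-.013,0])
print(proj(s,p+[0,0,.111]))
for r,z in((.014,.111),(.029,.066)):
    c=np.array([proj(s,p+np.array([r*np.cos(a),r*np.sin(a),z])) for a in np.linspace(0,6.28,60)]);print(r,c.min(0),c.max(0))
im=s["color"][:,:,::-1].copy()
for r,z in((.014,.111),(.029,.066)):
    c=np.array([proj(s,p+np.array([r*np.cos(a),r*np.sin(a),z])) for a in np.linspace(0,6.28,60)]);cv2.polylines(im,[c.round().astype(np.int32)],True,(0,0,255),1)
cv2.imwrite("pics/w2b.png",im)
E
```

```text
time: 2.2
tool_pos: [0.5637, -0.0331, 0.2051]
ee_rot: [3.14, -0.0, -1.306]
wrist_force: [0.1, -0.3, -0.2]
width: 0.0942
2.2 [ 0.56365295 -0.03313819  0.20507028] [ 3.14030172e+00 -2.79204473e-04 -1.30620721e+00] [ -2.  -69.8   5. ]
[255.29254238 118.06777781]
0.014 [238.4374259  100.50551336] [272.14350628 135.20492871]
0.029 [225.84327953  86.28757692] [285.80384521 148.03071127]
```

View pics/w2b.png

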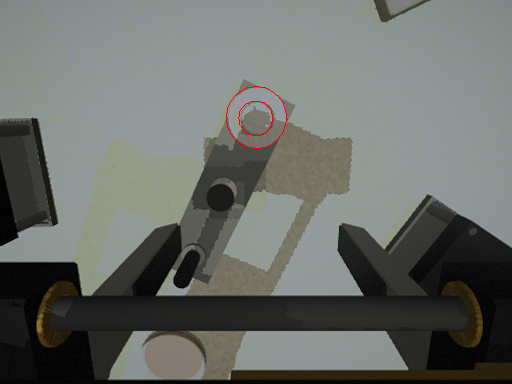

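Run:
```python
from h import *
a=cv2.imread("pics/w2.png")[75:160,210:300];b=cv2.imread("pics/w2b.png")[75:160,210:300]
cv2.imwrite("pics/w2c.png",cv2.resize(np.hstack([a,b]),None,fx=4,fy=4,interpolation=cv2.INTER_CUBIC))
```

```text
(no output)
```

View pics/w2c.png

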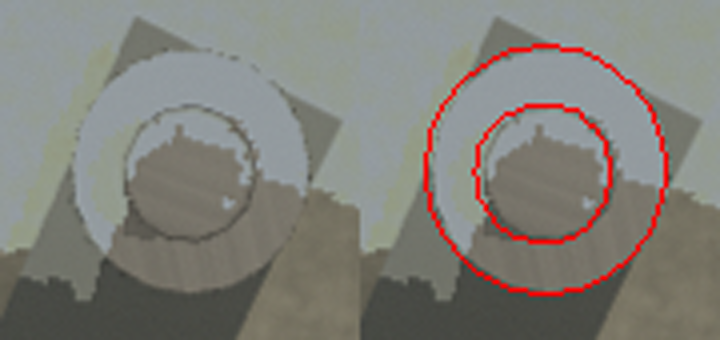

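The projected rings match the real flange and grip to about 1 mm. Moving over the pin and down.

```bash
python3 -m handwheel '{"delta_pos": [[-1,-35,0],[0,-35,0],[0,0,30],[0,0,40],[0,0,35],[0,0,20],[0,0,10],[0,0,0]], "rotation": [[0,0,0],[0,0,0],[0,0,0],[0,0,0],[0,0,0],[0,0,0],[0,0,0],[0,0,0]], "claw": [-1,-1,-1,-1,-1,-1,-1,-1]}'
python3 - <<'E'
from bench import robot
from h import *
o=robot.get_obs();print(o["time"],o["tool_pos"],o["ee_rot"],togo(o,.6305,-.013,.069))
s=robot.snapshot("wrist");cv2.imwrite("pics/w3.png",s["color"][:,:,::-1])
s=robot.snapshot("scene");cv2.imwrite("pics/s3.png",s["color"][:,:,::-1])
E
```

```text
time: 3.25
tool_pos: [0.6315, -0.0136, 0.0708]
ee_rot: [-3.141, -0.0, -1.306]
wrist_force: [-0.2, 0.5, 0.2]
width: 0.0943
3.25 [ 0.63154059 -0.01363098  0.07075259] [-3.14138125e+00 -2.30437782e-04 -1.30649854e+00] [-0.9  0.8  1.8]
```

View pics/w3.png

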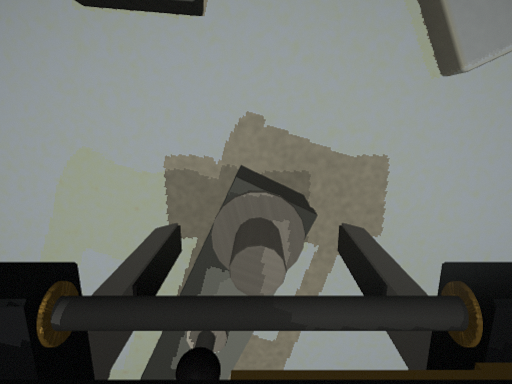

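The pin stands between the fingers at (258,265), centred. Closing.

```bash
python3 -m handwheel '{"delta_pos": [[0,0,1],[0,0,0],[0,0,0],[0,0,0],[0,0,0],[0,0,0],[0,0,0],[0,0,0]], "rotation": [[0,0,0],[0,0,0],[0,0,0],[0,0,0],[0,0,0],[0,0,0],[0,0,0],[0,0,0]], "claw": [0,1,1,1,1,1,1,1]}'
```

```text
time: 4.35
tool_pos: [0.6314, -0.0132, 0.0694]
ee_rot: [3.142, 0.0, -1.306]
wrist_force: [0.5, 0.2, 0.1]
width: 0.0272
```

```bash
python3 -m handwheel '{"delta_pos": [[0,0,-10],[0,0,-20],[0,0,-25],[0,0,-25],[0,0,-25],[0,0,-20],[0,0,0],[0,0,0]], "rotation": [[0,0,0],[0,0,0],[0,0,0],[0,0,0],[0,0,0],[0,0,0],[0,0,0],[0,0,0]], "claw": [1,1,1,1,1,1,1,1]}'
python3 - <<'E'
from bench import robot
from h import *
o=robot.get_obs();print(o["time"],o["tool_pos"],o["ee_rot"],o["wrist_force"],togo(o,.481,.279,.195))
s=robot.snapshot("wrist");cv2.imwrite("pics/w4.png",s["color"][:,:,::-1])
s=robot.snapshot("scene");cv2.imwrite("pics/s4.png",s["color"][:,:,::-1])
E
```

```text
time: 5.35
tool_pos: [0.6312, -0.0132, 0.1943]
ee_rot: [3.141, 0.0, -1.306]
wrist_force: [0.3, 0.8, -1.8]
width: 0.0275
5.35 [ 0.63121646 -0.01320815  0.19426735] [ 3.14119554e+00  5.97655334e-05 -1.30602442e+00] [ 0.28539359  0.84280847 -1.84093036] [-321.3   68.5   -0.7]
```

View pics/s4.png

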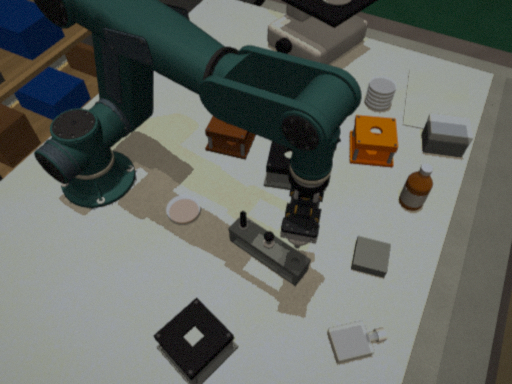

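Pin lifted clear of the rack (weight −1.8 N). Going over the round hole.

```bash
python3 -m handwheel '{"delta_pos": [[-25,5,0],[-50,11,0],[-50,11,0],[-55,11,0],[-55,11,0],[-50,11,0],[-26,6,0],[-10,2,0]], "rotation": [[0,0,0],[0,0,0],[0,0,0],[0,0,0],[0,0,0],[0,0,0],[0,0,0],[0,0,0]], "claw": [1,1,1,1,1,1,1,1]}'
python3 - <<'E'
from bench import robot
from h import *
o=robot.get_obs();print(o["time"],o["tool_pos"],o["ee_rot"],o["joint_positions"],togo(o,.481,.279,.195))
for n in("wrist","scene","top"):
  s=robot.snapshot(n);cv2.imwrite(f"pics/{n[0]}5.png",s["color"][:,:,::-1]);pickle.dump(s,open(n[0]+"5.pkl","wb"))
  t=o["tool_pos"];a=[t[0],t[1]]
  print(n,proj(s,a+[t[2]-.059]),proj(s,a+[t[2]-.009]),proj(s,[.481,.279,.084]))
E
```

```text
time: 6.45
tool_pos: [0.4797, 0.2808, 0.1941]
ee_rot: [3.141, 0.0, -1.303]
wrist_force: [0.9, -0.3, -1.8]
width: 0.0275
6.45 [0.47966606 0.28078655 0.19410808] [ 3.14059597e+00  1.82777997e-04 -1.30251217e+00] [4.27374107e-01 1.03331195e-01 1.37567186e+00 3.39825001e-04
 1.66354474e+00 1.72991750e+00] [ 2.1 -0.8 -0.9]
wrist [257.71379708 210.73265933] [257.34354744 233.62807255] [260.19285039 194.19489108]
scene [291.12761827 140.07824797] [292.38716214 126.81882439] [290.09054201 153.31082017]
top [197.14441673 187.57446601] [194.85823405 184.58976336] [199.86804782 190.01104188]
```

View pics/s5.png

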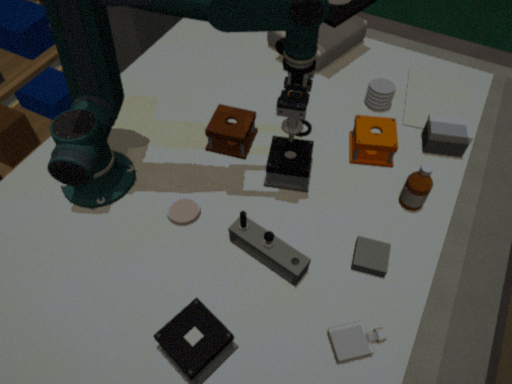

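View pics/w5.png

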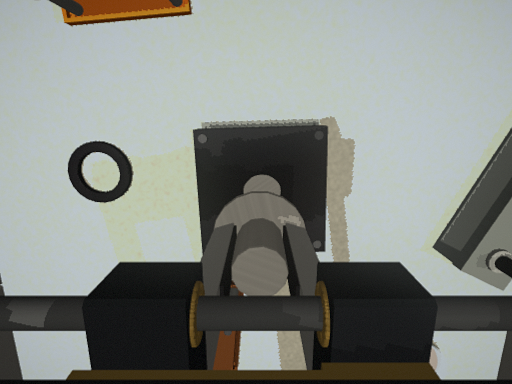

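Run:
```python
from h import *
s=pickle.load(open("w5.pkl","rb"))
c=np.array([proj(s,[.481+.018*np.cos(a),.279+.018*np.sin(a),.084]) for a in np.linspace(0,6.28,90)]);c2=np.array([proj(s,[.481+.018*np.cos(a),.279+.018*np.sin(a),.074]) for a in np.linspace(0,6.28,90)])
a=cv2.imread("pics/w5.png");b=a.copy()
for q in(c,c2):cv2.polylines(b,[q.round().astype(np.int32)],True,(0,0,255),1)
S=cv2.imread("pics/s5.png")[110:180,255:325]
h=lambda i,f:cv2.resize(i,None,fx=f,fy=f,interpolation=cv2.INTER_CUBIC)
cv2.imwrite("pics/c5.png",np.hstack([h(a[160:230,225:295],3.8),h(b[160:230,225:295],3.8),h(S,3.8)]))
```

```text
(no output)
```

View pics/c5.png

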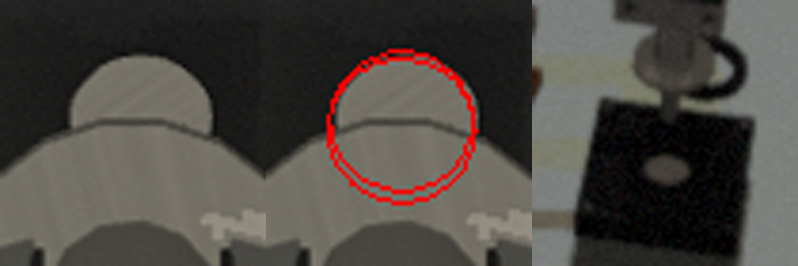

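The hole ring fits at wrist px (262,195) to within 1 mm and the pin hangs coaxially. Lowering the tip about 5 mm into the hole first.

```bash
python3 -m handwheel '{"delta_pos": [[2,-1,5],[0,0,12],[0,0,12],[0,0,12],[0,0,10],[0,0,4],[0,0,0],[0,0,0]], "rotation": [[0,0,0],[0,0,0],[0,0,0],[0,0,0],[0,0,0],[0,0,0],[0,0,0],[0,0,0]], "claw": [1,1,1,1,1,1,1,1]}'
python3 - <<'E'
from bench import robot
from h import *
o=robot.get_obs();print(o["time"],o["tool_pos"],togo(o,.481,.279,.097))
s=robot.snapshot("scene");cv2.imwrite("pics/s6.png",cv2.resize(s["color"][90:190,235:335,::-1],None,fx=5,fy=5,interpolation=cv2.INTER_CUBIC))
E
```

```text
time: 7.6
tool_pos: [0.4836, 0.2773, 0.1401]
ee_rot: [-3.14, 0.0, -1.306]
wrist_force: [0.3, 0.7, -1.7]
width: 0.0274
7.6 [0.4836192  0.27733503 0.14007927] [-2.3  2.1 43.1]
```

View pics/s6.png

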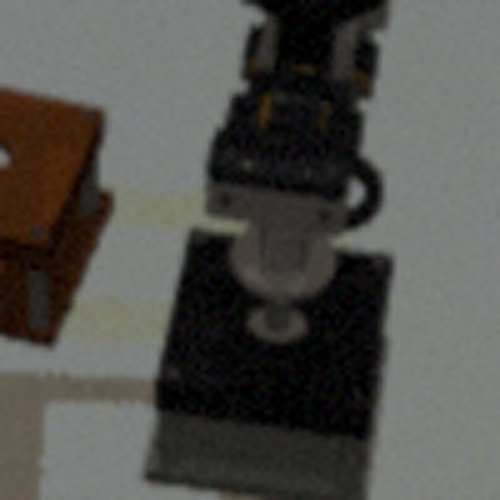

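The tip is inside the hole with the disc visible around it. Centring by 2 mm, then pushing down.

```bash
python3 -m handwheel '{"delta_pos": [[-2,2,3],[0,0,5],[0,0,6],[0,0,7],[0,0,7],[0,0,7],[0,0,7],[0,0,0]], "rotation": [[0,0,0],[0,0,0],[0,0,0],[0,0,0],[0,0,0],[0,0,0],[0,0,0],[0,0,0]], "claw": [1,1,1,1,1,1,1,1]}'
python3 - <<'E'
from bench import robot
from h import *
o=robot.get_obs();print(o["time"],o["tool_pos"],togo(o,.481,.279,.095),o["width"])
a=[]
s=robot.snapshot("scene");a.append(cv2.resize(s["color"][90:190,235:335,::-1],None,fx=4,fy=4,interpolation=cv2.INTER_CUBIC))
s=robot.snapshot("top");a.append(cv2.resize(s["color"][140:240,150:250,::-1],None,fx=4,fy=4,interpolation=cv2.INTER_CUBIC))
cv2.imwrite("pics/s7.png",np.hstack(a))
E
```

```text
time: 8.65
tool_pos: [0.4801, 0.2782, 0.0959]
ee_rot: [3.139, -0.001, -1.306]
wrist_force: [-0.4, 0.5, -1.8]
width: 0.028
8.65 [0.48007665 0.27816547 0.09589667] [-0.6 -1.1  0.9] 0.028000779525115663
```

View pics/s7.png

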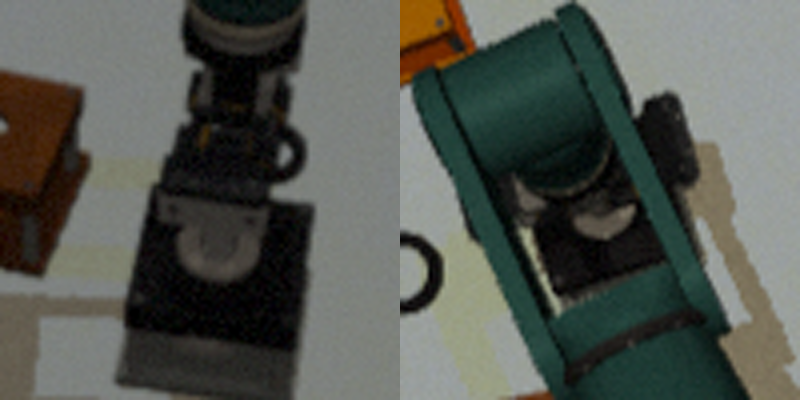

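The flange is nearly on the plate and the force reads pin weight only. I lift the pin out to see whether the disc has gone.

```bash
python3 -m handwheel '{"delta_pos": [[0,0,-8],[0,0,-16],[0,0,-20],[0,0,-20],[0,0,-15],[0,0,-6],[0,0,0],[0,0,0]], "rotation": [[0,0,0],[0,0,0],[0,0,0],[0,0,0],[0,0,0],[0,0,0],[0,0,0],[0,0,0]], "claw": [1,1,1,1,1,1,1,1]}'
python3 - <<'E'
from bench import robot
from h import *
o=robot.get_obs();print(o["time"],o["tool_pos"],togo(o,.481,.279,.095),o["width"])
a=[]
s=robot.snapshot("scene");a.append(cv2.resize(s["color"][110:210,235:335,::-1],None,fx=4,fy=4,interpolation=cv2.INTER_CUBIC))
s=robot.snapshot("wrist");a.append(cv2.resize(s["color"][140:240,210:310,::-1],None,fx=4,fy=4,interpolation=cv2.INTER_CUBIC))
cv2.imwrite("pics/s8.png",cv2.convertScaleAbs(np.hstack(a),alpha=1.6))
E
```

```text
time: 9.75
tool_pos: [0.4804, 0.2783, 0.1814]
ee_rot: [3.14, -0.0, -1.306]
wrist_force: [-0.2, -0.3, -1.2]
width: 0.0275
9.75 [0.480391   0.27833244 0.18144965] [-0.5 -0.9 86.4] 0.027528187368653385
```

View pics/s8.png

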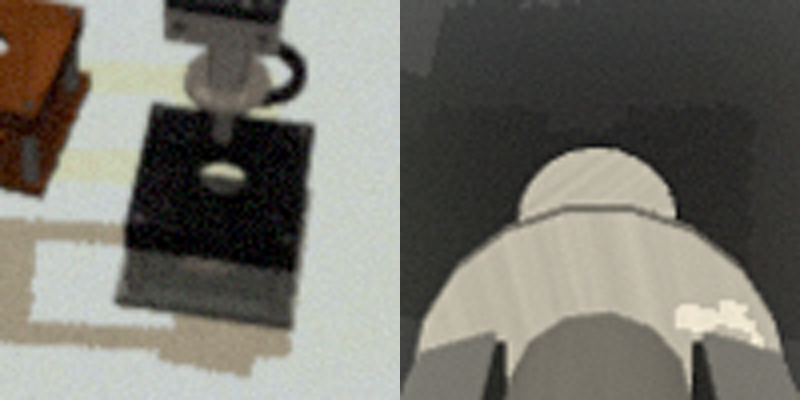

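Run:
```python
from bench import robot
from h import *
a=[]
d=pickle.load(open("s0.pkl","rb"))
b=d["scene"]["color"]
s=robot.snapshot("scene");n=s["color"]
f=lambda i:cv2.convertScaleAbs(cv2.resize(i[130:195,258:323,::-1],None,fx=6,fy=6,interpolation=cv2.INTER_CUBIC),alpha=1.8)
cv2.imwrite("pics/c9.png",np.hstack([f(b),f(n)]))
P=[.481,.279]
for z in(.074,.084,.0205,.007): print(z,proj(s,P+[z]))
```

```text
0.074 [289.86348802 155.68589205]
0.084 [290.09054201 153.31082017]
0.0205 [288.69755837 167.88196323]
0.007 [288.41571923 170.83010879]
```

View pics/c9.png

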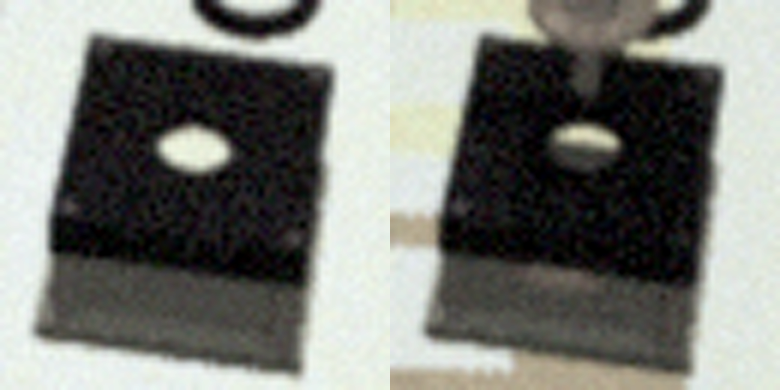

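Run:
```python
from bench import robot
from h import *
o=robot.get_obs();print(o["time"])
s=robot.snapshot("scene")
for z in(.005,.01,.017,.02):
    q=onz(s,285,175.3,z);print(z,q,np.linalg.norm(q[:2]-[.481,.279]))
q=onz(s,290,151,.084);print("bright",onz(s,290,151,.017)[:2]-[.481,.279],onz(s,290,151,.0)[:2]-[.481,.279],"dark",onz(s,290,156,.017)[:2]-[.481,.279])
c=np.array([proj(s,[.481+.03*np.cos(a),.279+.03*np.sin(a),.018]) for a in np.linspace(0,6.28,60)]);print(c[c[:,1].argmax()])
```

```text
9.9
0.005 [0.47867871 0.26039746 0.005     ] 0.018746808345650005
0.01 [0.48016819 0.25657528 0.01      ] 0.02244014024040655
0.017 [0.48225348 0.25122423 0.017     ] 0.027804040321132987
0.02 [0.48314717 0.24893092 0.02      ] 0.03014564422972881
bright [-0.02571605  0.06549405] [-0.03125124  0.08011808] dark [-0.01722004  0.0470518 ]
[289.36522007 176.36068327]
```

Disc gone: through the hole I now see the tray floor with sunlit table behind. A disc rim shows under the plate front at (286,175), against a predicted (289,176) for a disc centred in the tray. Now I stand the pin back in the hole and release.

```bash
python3 -m handwheel '{"delta_pos": [[0,-1,10],[0,0,20],[0,0,20],[0,0,18],[0,0,12],[0,0,5],[0,0,1],[0,0,0]], "rotation": [[0,0,0],[0,0,0],[0,0,0],[0,0,0],[0,0,0],[0,0,0],[0,0,0],[0,0,0]], "claw": [1,1,1,1,1,1,1,1]}'
```

```text
time: 10.95
tool_pos: [0.4823, 0.279, 0.0972]
ee_rot: [-3.14, 0.0, -1.306]
wrist_force: [-0.1, 0.4, -1.8]
width: 0.0275
```

```bash
python3 -m handwheel '{"delta_pos": [[0,0,0],[0,0,0],[0,0,0],[0,0,0],[0,0,0],[0,0,0],[0,0,0],[0,0,0]], "rotation": [[0,0,0],[0,0,0],[0,0,0],[0,0,0],[0,0,0],[0,0,0],[0,0,0],[0,0,0]], "claw": [0.6,0.3,0,-0.5,-1,-1,-1,-1]}'
```

```text
time: 11.95
tool_pos: [0.4818, 0.2788, 0.0964]
ee_rot: [3.142, -0.0, -1.306]
wrist_force: [0.1, -0.6, -0.2]
width: 0.0891
```

```bash
python3 -m handwheel '{"delta_pos": [[0,0,-10],[0,0,-25],[0,0,-30],[0,0,-30],[0,0,-30],[0,0,-10],[0,0,0],[0,0,0]], "rotation": [[0,0,0],[0,0,0],[0,0,0],[0,0,0],[0,0,0],[0,0,0],[0,0,0],[0,0,0]], "claw": [-1,-1,-1,-1,-1,-1,-1,-1]}'
python3 - <<'E'
from bench import robot
from h import *
s=robot.snapshot("scene");n=s["color"]
f=cv2.convertScaleAbs(cv2.resize(n[110:200,240:340,::-1],None,fx=4,fy=4,interpolation=cv2.INTER_CUBIC),alpha=1.8)
d=pickle.load(open("s0.pkl","rb"))["scene"]["color"]
g=[cv2.resize(i[295:384,150:250,::-1],None,fx=2,fy=2) for i in(d,n)]
cv2.imwrite("pics/f.png",np.hstack([f,cv2.resize(np.vstack(g),(200,360))]))
print(robot.get_obs()["tool_pos"],robot.get_obs()["time"])
E
```

```text
time: 12.95
tool_pos: [0.4812, 0.2785, 0.2298]
ee_rot: [3.139, -0.001, -1.306]
wrist_force: [-1.1, 0.3, -0.2]
width: 0.0939
[0.48116961 0.27850424 0.22962614] 13.0
```

View pics/f.png

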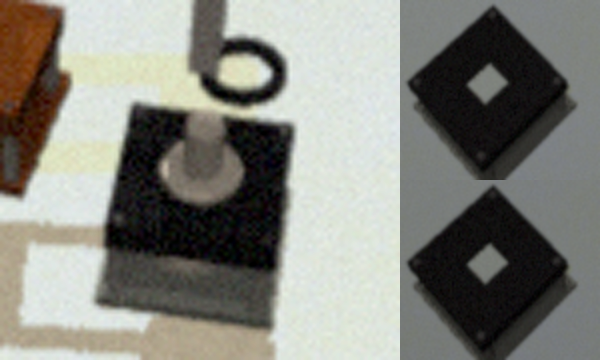

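The pin stands in the hole, the disc rim is visible in the tray, the gripper is clear, and the square-hole plate looks unchanged.

```bash
python3 -c "
from bench import robot
print(robot.close_job())"
```

```text
the job is handed in; nothing more can be done
None
```

The stuck disc is out of the round-hole plate and in its catch tray. I handed the job in at about 13 s of the 38 s allowed, and no verdict was reported.

- **What I did:** I took the wide-flanged pin from the rack and lowered its tip into the round hole with the disc still in its pocket. I then pushed until the flange was about 2 mm above the plate. I lifted the pin out to look, stood it back in the hole, released it and moved the gripper clear.
- **Stuck disc:** With the pin lifted, the view through the hole showed the tray floor and the table beyond. A rim was visible under the plate about 3 px from where a disc centred in the tray would appear. Only that rim can be seen, so its resting place is inferred from that, not measured in full.
- **Other disc:** The square-hole plate looked the same before and after, and the arm never touched it.
- **Forces:** The wrist force read at the end of each move never exceeded about 2 N, which is the weight of the pin. Force during the push itself was not sampled.
- **Disagreements:** The only ones were 1–2 mm offsets between the camera views, and a 2–3 mm sideways error over the hole that I corrected before pushing.

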